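# Close and lock a side-by-side diffusion cell

## Robot

A 7-joint arm with a two-finger parallel gripper is mounted at the origin on a cart in front of the work surface, level with it; the furniture and walls round the work are solid. World frame = base frame: x ahead of the robot, y to its left, z up, the work surface at z = 0. Lengths are in m, angles in rad, forces in N, time in s.
With the tool pointing down it reaches from about 0.4 to 0.875 m from the base axis. Payload 19.3 kg.
Tool frame: the origin (TCP) lies at the very end of the fingers, on their centre line; the grasp point (between the pads) lies 19 mm behind it; y points along the fingers, x is the direction in which the jaws open and shut, and the axes are right-handed (so a half turn about y gives the same grasp; the last joint's range is limited). The gripper opens to 85 mm and grips with 20 to 120 N. Pads are 22 mm wide; open, the fingers measure 114 mm over their backs; the gripper's body (76 mm by 85 mm) begins 54 mm behind the grasp point. The pads swing forward as they close: fully open they stand 13 mm farther back than shut.
Start: joints at [-1.366, 0.521, -0.036, 1.599, 0.021, 1.021, -0.113], TCP at [0.17, 0.602, 0.231] pointing down, gripper open.
Joint ranges: [-2.91, 2.91], [-0.3, 2.13], [-1.5, 1.42], [0.17, 2.43], [-1.26, 4.41], [0.16, 1.93], [-2.52, 2.52]. Speed limits (rad/s): [1.89, 1.89, 2.39, 2.39, 3.01, 3.01, 3.01].

## Interface

Orientations are given as [roll, pitch, yaw] about the fixed x, y, z axes, in that order (R = Rz(yaw) Ry(pitch) Rx(roll)).
In Python, from workcell import bot gives the robot as it stands. The module is installed in compiled form; this text tells all that it offers.
- The arm moves only by the shell command python3 -m crank 'ROWS' [FORCE]. ROWS is JSON, a list of rows, each an object of numbers: "hand": the closure, from 0 (fully open) to 1 (shut); "dx", "dy", "dz": the shift along the tool's x, y, z in mm; "yaw": the turn about the tool's y in rad. In form: [{"hand": .., "dx": .., "dy": .., "dz": .., "yaw": ..}, ...]. A call has 1 to 12 rows; each row is the pose to reach, as a shift and turn from the pose commanded when the call began, along the tool's axes at that moment; what a row does not reach only later rows make up. A row lasts 1/12 s, in which the tool goes at most 41.7 mm and 7.16 degrees, less where a joint would pass 70% of its speed; a pose out of reach is approached as far as the arm can. A call with a gripper value outside its range is refused whole. The fingers move at their own pace and stop on an object; FORCE is the grip in N (left out, the last holds). Time passes only in rows, so rows that repeat a pose let the fingers close. It gives the time, the measured TCP pose, the force and the opening at its end, in the units of the state.
- bot.observe(): the state, without advancing time (a new reading comes with each control period).
- bot.grab_frame(name): name is "scene" or "top"; returns the picture (420x560x3 uint8, red, green, blue); there is no depth.
- bot.camera_info(name): a dict with "fx", "fy", "cx", "cy" (pixels), "rvec" (rotation vector, rad) and "tvec" (3), from world to camera coordinates, as OpenCV has them. Camera axes: x right, y down, z forward; pixel columns grow to the right and rows downward; lengths in m; the calibration is good to about 2 mm. A picture is of the moment at which its call begins. camera_info takes no time and is no camera call.
- bot.job_done(): hands the job in, once; it reports no verdict.
The state is a dict: "clock": time; "qpos": joint angles; "qd": joint speeds; "joint_efforts": joint torques, N m; "position": TCP position; "tool_rot": TCP orientation; "force": force on the tool from outside, world axes, zero at the start; "moment": the same for the moment, N m; "grip_width": finger opening in m.
Only numpy, scipy, OpenCV 4.12 (cv2) and the standard library are available. Lean on these libraries where they do the work, as an engineer would, in place of code of your own. Each camera call takes 0.05 s, during which the arm holds its last target.

## Task

Close the diffusion cell on the worktop: slide its free half along the guide rods up to the gasket of the fixed half, then swing the cam lever on top its quarter turn, as far as it goes, so that the hook takes the stud and draws the two halves tight. Leave it locked, and do not shift the brown bottle and the two vials standing beside it.

Things in the scene. Friction and masses are not known exactly. Their poses are not given: they have to be found in the camera images.
- cell: Diffusion cell fixed to the worktop: aluminium base plate 84 x 190 mm, 12 mm high, with a fixed white block (60 mm wide in x, y -42 to 0 mm, top at 72 mm), a like block sliding on two rods, and a low rod-end plate (y 96 to 106 mm, top at 40 mm). Origin: on the worktop under the fixed block's mating face. y runs along the rods towards the sliding block, x across, away from the robot at yaw 0, z up.
- fixed_face (a point): Middle of the top edge of the fixed block's mating face (facing +y of the cell), 72 mm over the worktop. Below it a black rubber gasket, 44 mm across, stands 6 mm out of the face; it squeezes to 2.5 mm at about 18 N and springs back when let go.
- moving_half (a joint): Position of the sliding half along the rods in m: 0 when drawn tight on the gasket, about 0.0035 when it just touches the gasket, up to 0.042 when fully out; grows away from the fixed half. It stays where it is left, sliding takes about 3 N.
- cam_lever (a joint): Angle of the cam lever in rad: 0 fully open (handle towards the cell's -x), 1.62 at its locked end stop (handle along the cell's -y). Grows counter-clockwise seen from above. The hook passes behind the stud from about 0.5, pulls from about 0.9, has it drawn home at about 1.3 and then holds by itself. Stays where it is left; turning takes 1 to 6 N at the knob.
- lever_pivot (a point): The lever's vertical axis, on the fixed block 19 mm behind the mating face, at the lever's mid height (81 mm over the worktop).
- lever_knob (a point): Centre of the upright grey knob at the end of the lever, a round pin 16 mm across, from 77 to 116 mm over the worktop, 65 mm from the pivot axis. The bar to the pivot is 12 mm wide with its top at 85 mm. Nothing else near the knob's path stands higher than the bar.
- push_face (a point): Middle of the sliding half's outer end face (facing the cell's +y), 60 mm over the worktop; the block is 60 mm wide and 40 mm long, its top at 72 mm, its underside at 14 mm. Pushing here towards the cell's -y closes the halves.
- stud (a point): Upright stud on top of the sliding half, 8 mm across with a 13 mm head, top 94 mm over the worktop; this point is on its axis at 81 mm. The lever's crescent hook passes behind it only when the sliding half is within about 6 mm of tight; with the half further out a turned hook blocks its way.
- brown_bottle: Brown screw-cap bottle, 54 mm across, 125 mm high, standing to the right of the cell; origin under its middle. Not to be moved. Nearer the robot, on its right, stands a gas cylinder with a regulator up to 0.43 m over the worktop (x 0.2 to 0.48, y -0.05 to -0.3 m): the arm must pass over or round it.
- cap_vial_1: Small blue-capped vial, 27 mm across, 56 mm high, standing to the left of the cell; origin under its middle. Not to be moved.
- cap_vial_2: A like vial, also left of the cell. Not to be moved.

How it is judged:
At the end, for the whole second after the job is handed in: The sliding half stands within 1.5 mm of tight on the gasket, held there by the cam lever, which is turned to 1.38 rad or more (its end stop is at 1.62), both at rest (value of joint moving_half below 0.0015 m and value of joint cam_lever above 1.38 rad and velocity of joint cam_lever below 0.05 rad/s and velocity of joint moving_half below 0.005 m/s); the robot touches nothing.
It fails at once if the brown bottle or a vial is shifted by more than 30 mm (distance of any of brown_bottle, cap_vial_1, cap_vial_2 from where it was at the start of the episode above 0.03 m).
It also fails if it takes over 58 s, if anything falls off the work surface, if the arm or the gripper's body presses on something with over 40 N, if the wrist force passes 120 N, or if a joint passes its speed limit or range.

## Working session

There is one attempt and no reset: what is moved stays moved. The work goes in short steps, Python scripts to look and compute and a shell command to move; the robot and the scene stay as the last step left them, time stands still between calls to the robot, and variables do not carry over. Pictures are saved under pics/ and viewed, and the job is handed in when it is done.

```bash
mkdir -p pics; cat > h.py <<'E'
import numpy as np,cv2
from workcell import bot
def cam(n):
    c=bot.camera_info(n);K=np.array([[c['fx'],0,c['cx']],[0,c['fy'],c['cy']],[0,0,1.]])
    R=cv2.Rodrigues(np.array(c['rvec'],float))[0];t=np.array(c['tvec'],float).ravel();return K,R,t
def ray(n,u,v):
    K,R,t=cam(n);d=R.T@np.linalg.solve(K,[u,v,1.]);return -R.T@t,d/np.linalg.norm(d)
def onz(n,u,v,z):
    o,d=ray(n,u,v);return o+d*(z-o[2])/d[2]
def two(p1,p2,n1='scene',n2='top'):
    a,d=ray(n1,*p1);b,e=ray(n2,*p2)
    s=np.linalg.lstsq(np.c_[d,-e],b-a,rcond=None)[0];P=a+s[0]*d;Q=b+s[1]*e
    return (P+Q)/2,np.linalg.norm(P-Q)
def proj(n,P):
    K,R,t=cam(n);q=K@(R@np.array(P)+t);return q[:2]/q[2]
E
python3 - <<'E'
from h import *
for n in('scene','top'):
    im=bot.grab_frame(n);cv2.imwrite(f'pics/{n}0.png',im[:,:,::-1]);o,d=ray(n,280,210);print(n,o,d)
print(bot.observe())
E
```

```text
scene [-0.04745073  0.4722373   0.56957832] [ 0.73041969 -0.38463006 -0.5643995 ]
top [0.35592447 0.1277613  1.06539191] [ 0.20747774 -0.00982294 -0.97819042]
{'clock': 0.1, 'qpos': array([-1.36620087,  0.52195612, -0.03632076,  1.59996987,  0.02117889,
        1.02108676, -0.11277794]), 'qd': array([-0.00045747, -0.00172379, -0.00284652, -0.00093333,  0.00015563,
       -0.0010704 , -0.00089667]), 'joint_efforts': array([ 3.21027677e-03, -9.28484344e+01,  1.98386349e+00, -3.70526791e+01,
        1.81309978e-02,  5.45664865e-03,  6.13141538e-05]), 'position': array([0.16954084, 0.60124226, 0.23077553]), 'tool_rot': array([-1.57085432e+00,  1.03436598e-03,  1.29599544e+00]), 'force': array([-0.37059922,  0.25686339,  0.37656046]), 'moment': array([ 0.00495823, -0.00916868,  0.02865498]), 'grip_width': 0.08588539872399606}
```

View pics/scene0.png

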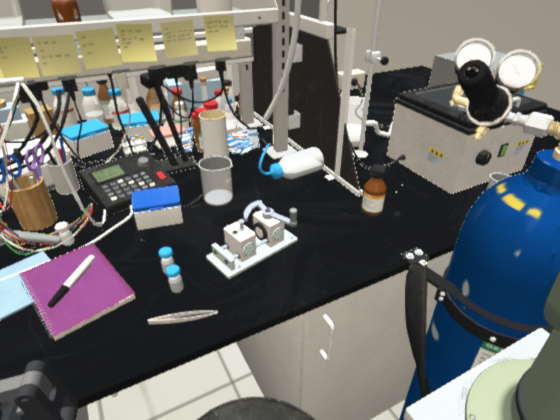

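View pics/top0.png

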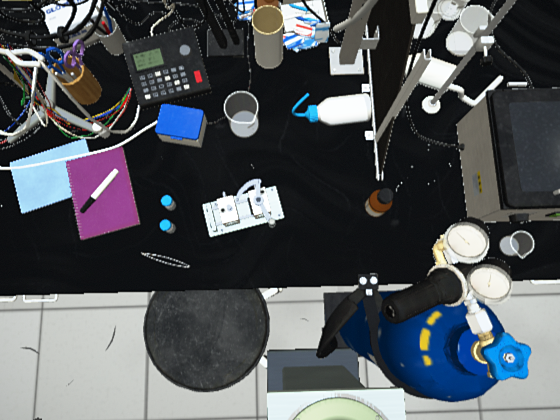

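```bash
python3 - <<'E'
import cv2
a=cv2.imread('pics/top0.png')[165:245,190:300];cv2.imwrite('pics/topz.png',cv2.resize(a,None,fx=7,fy=7,interpolation=2))
a=cv2.imread('pics/scene0.png')[190:285,195:310];cv2.imwrite('pics/scz.png',cv2.resize(a,None,fx=6,fy=6,interpolation=2))
E
```

```text
(no output)
```

View pics/topz.png

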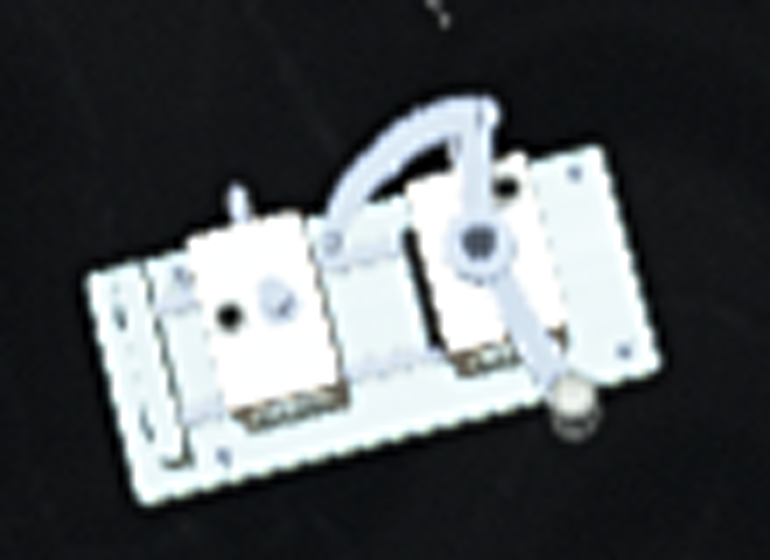

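View pics/scz.png

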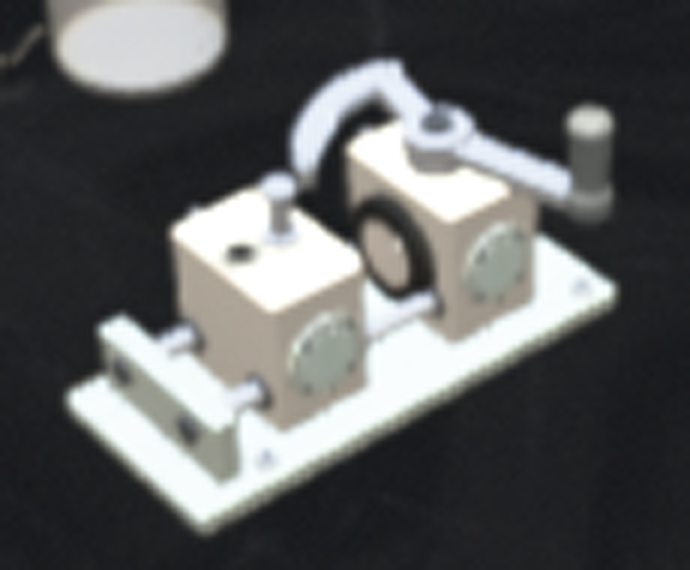

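```bash
cat > m.py <<'E'
from h import *
T=lambda u,v:(190+(u+.5)/7-.5,165+(v+.5)/7-.5)
S=lambda u,v:(195+(u+.5)/6-.5,190+(v+.5)/6-.5)
C=[onz('top',*T(*p),0.012) for p in [(603,146),(86,272),(140,507),(663,364)]]
Cs=[onz('scene',*S(*p),0.012) for p in [(66,400),(205,527),(617,290)]]
for c in C+Cs: print(c.round(4))
print([np.linalg.norm(C[i]-C[(i+1)%4]).round(4) for i in range(4)])
y=(C[1]-C[0])+(C[2]-C[3]);y/=np.linalg.norm(y);yaw=np.arctan2(-y[0],y[1]);print('yaw',yaw)
x=np.array([np.cos(yaw),np.sin(yaw),0]);y=np.array([-np.sin(yaw),np.cos(yaw),0])
cen=sum(C)/4;print('cen',cen)
for n,s,t in[('pivottop',(437,122),(480,238)),('knobtop',(590,115),(577,388)),('studtop',(280,184),(275,295)),('foot front fixed top corner',(457,220),(455,352)),('mov front top corner inner',(362,268),(347,385)),('mov front outer',(275,310),(240,408)),('mov back outer',(172,232),(188,238))]:
    P,g=two(S(*s),T(*t));d=P-cen;print(n,P.round(4),'gap',g.round(4),'cell-from-centre',(d@x).round(4),(d@y).round(4))
E
python3 m.py
python3 - <<'E'
from h import *
im=cv2.cvtColor(bot.grab_frame('top'),cv2.COLOR_RGB2HSV)
for nm,lo,hi in[('blue',(95,120,100),(110,255,255)),('brown',(0,120,40),(18,255,255))]:
    m=cv2.inRange(im,np.array(lo),np.array(hi));n,l,s,c=cv2.connectedComponentsWithStats(m)
    for i in range(1,n):
        if s[i,4]>60 and 140<c[i][0]<420 and 150<c[i][1]<250:print(nm,c[i],s[i,4],onz('top',*c[i],0.056 if nm=='blue' else .125).round(3))
E
```

```text
[0.6429 0.1261 0.012 ]
[0.6017 0.3118 0.012 ]
[0.5164 0.2923 0.012 ]
[0.5624 0.107  0.012 ]
[0.5938 0.3124 0.012 ]
[0.5115 0.2928 0.012 ]
[0.5575 0.1093 0.012 ]
[np.float64(0.1902), np.float64(0.0875), np.float64(0.1909), np.float64(0.0828)]
yaw 0.23090843501309644
cen [0.58084191 0.20933253 0.012     ]
pivottop [0.5917 0.1672 0.0861] gap 0.0018 cell-from-centre 0.001 -0.0435
knobtop [0.5351 0.1363 0.1134] gap 0.0011 cell-from-centre -0.0612 -0.0606
studtop [0.573  0.2351 0.0934] gap 0.0007 cell-from-centre -0.0018 0.0269
foot front fixed top corner [0.5568 0.177  0.0688] gap 0.0019 cell-from-centre -0.0308 -0.0259
mov front top corner inner [0.5481 0.2154 0.067 ] gap 0.0023 cell-from-centre -0.0305 0.0134
mov front outer [0.541  0.251  0.0671] gap 0.0015 cell-from-centre -0.0293 0.0497
mov back outer [0.5992 0.2669 0.0668] gap 0.0019 cell-from-centre 0.0311 0.0518
blue [165.54285714 200.04761905] 105 [0.602 0.391 0.056]
blue [164.90654206 224.68224299] 107 [0.542 0.391 0.056]
brown [377.7266436  203.29411765] 289 [ 0.564 -0.1    0.125]
```

```bash
cat > go.py <<'E'
import sys
from h import *
from scipy.spatial.transform import Rotation as Ro
def rel(P,yaw=None):
    o=bot.observe();R=Ro.from_euler('xyz',o['tool_rot']).as_matrix()
    d=R.T@(np.array(P)-o['position'])*1000
    a=0 if yaw is None else -(yaw-o['tool_rot'][2])
    print('t',round(o['clock'],2),'pos',o['position'].round(4),'rot',o['tool_rot'].round(3),'F',o['force'].round(1)); print('dx %.1f dy %.1f dz %.1f yaw %.3f'%(*d,a))
E
python3 - <<'E'
from go import *
rel([.5435,.100,.231],.231); rel([.5435,.100,.15],.231)
from m import *
P,g=two(S(303,178),T(335,240));d=P-cen;print('tip',P,g,d@x,d@y)
E
```

```text
t 0.15 pos [0.1695 0.6013 0.2309] rot [-1.571e+00  1.000e-03  1.296e+00] F [ 0.1 -0.   0.2]
dx -381.0 dy 0.2 dz -495.9 yaw 1.065
t 0.15 pos [0.1695 0.6013 0.2309] rot [-1.571e+00  1.000e-03  1.296e+00] F [ 0.1 -0.   0.2]
dx -380.9 dy 81.2 dz -495.9 yaw 1.065
[0.6429 0.1261 0.012 ]
[0.6017 0.3118 0.012 ]
[0.5164 0.2923 0.012 ]
[0.5624 0.107  0.012 ]
[0.5938 0.3124 0.012 ]
[0.5115 0.2928 0.012 ]
[0.5575 0.1093 0.012 ]
[np.float64(0.1902), np.float64(0.0875), np.float64(0.1909), np.float64(0.0828)]
yaw 0.23090843501309644
cen [0.58084191 0.20933253 0.012     ]
pivottop [0.5917 0.1672 0.0861] gap 0.0018 cell-from-centre 0.001 -0.0435
knobtop [0.5351 0.1363 0.1134] gap 0.0011 cell-from-centre -0.0612 -0.0606
studtop [0.573  0.2351 0.0934] gap 0.0007 cell-from-centre -0.0018 0.0269
foot front fixed top corner [0.5568 0.177  0.0688] gap 0.0019 cell-from-centre -0.0308 -0.0259
mov front top corner inner [0.5481 0.2154 0.067 ] gap 0.0023 cell-from-centre -0.0305 0.0134
mov front outer [0.541  0.251  0.0671] gap 0.0015 cell-from-centre -0.0293 0.0497
mov back outer [0.5992 0.2669 0.0668] gap 0.0019 cell-from-centre 0.0311 0.0518
tip [0.59556723 0.2172379  0.07546661] 0.0001710584817313575 0.016143724609995646 0.004325486116131562
```

```bash
python3 - <<'E'
from go import *
rel([.562,.289,.15],.231); rel([.562,.289,.05],.231)
E
```

```text
t 0.15 pos [0.1695 0.6013 0.2309] rot [-1.571e+00  1.000e-03  1.296e+00] F [ 0.1 -0.   0.2]
dx -194.0 dy 81.1 dz -462.5 yaw 1.065
t 0.15 pos [0.1695 0.6013 0.2309] rot [-1.571e+00  1.000e-03  1.296e+00] F [ 0.1 -0.   0.2]
dx -193.9 dy 181.1 dz -462.5 yaw 1.065
```

```bash
python3 -m crank '[{"hand":1,"dx":-194,"dy":40,"dz":-462,"yaw":1.065},{"hand":1,"dx":-194,"dy":40,"dz":-462,"yaw":1.065},{"hand":1,"dx":-194,"dy":40,"dz":-462,"yaw":1.065},{"hand":1,"dx":-194,"dy":40,"dz":-462,"yaw":1.065},{"hand":1,"dx":-194,"dy":40,"dz":-462,"yaw":1.065},{"hand":1,"dx":-194,"dy":40,"dz":-462,"yaw":1.065},{"hand":1,"dx":-194,"dy":40,"dz":-462,"yaw":1.065},{"hand":1,"dx":-194,"dy":40,"dz":-462,"yaw":1.065},{"hand":1,"dx":-194,"dy":40,"dz":-462,"yaw":1.065},{"hand":1,"dx":-194,"dy":40,"dz":-462,"yaw":1.065},{"hand":1,"dx":-194,"dy":40,"dz":-462,"yaw":1.065},{"hand":1,"dx":-194,"dy":40,"dz":-462,"yaw":1.065}]'
python3 - <<'E'
from go import *
rel([.562,.289,.15],.231); rel([.562,.289,.05],.231)
E
```

```text
clock: 1.15
position: [0.5607, 0.2896, 0.1912]
tool_rot: [-1.571, 0.0, 0.231]
force: [0.3, 0.3, 0.2]
grip_width: 0.0004
t 1.15 pos [0.5607 0.2896 0.1912] rot [-1.571  0.     0.231] F [0.3 0.3 0.2]
dx 1.1 dy 41.2 dz -0.8 yaw 0.000
t 1.15 pos [0.5607 0.2896 0.1912] rot [-1.571  0.     0.231] F [0.3 0.3 0.2]
dx 1.2 dy 141.2 dz -0.8 yaw 0.000
```

```bash
python3 -m crank '[{"hand":1,"dx":1,"dy":40,"dz":0,"yaw":0},{"hand":1,"dx":1,"dy":75,"dz":0,"yaw":0},{"hand":1,"dx":1,"dy":105,"dz":0,"yaw":0},{"hand":1,"dx":1,"dy":130,"dz":0,"yaw":0},{"hand":1,"dx":1,"dy":140,"dz":0,"yaw":0},{"hand":1,"dx":1,"dy":140,"dz":0,"yaw":0}]'
python3 - <<'E'
from go import *
rel([.562,.289,.05],.231)
for n,a in(('scene',(180,170,150,130)),('top',(180,150,130,100))):
    u,v,w,h=a;im=bot.grab_frame(n)[v:v+h,u:u+w,::-1];cv2.imwrite(f'pics/{n}1.png',cv2.resize(im,None,fx=4,fy=4,interpolation=2))
E
```

```text
clock: 1.65
position: [0.5593, 0.2907, 0.0493]
tool_rot: [-1.572, 0.004, 0.231]
force: [-0.5, -0.6, 0.0]
grip_width: -0.0001
t 1.65 pos [0.5593 0.2907 0.0493] rot [-1.572  0.004  0.231] F [-0.5 -0.6  0. ]
dx 2.2 dy -0.7 dz -2.2 yaw 0.000
```

View pics/scene1.png

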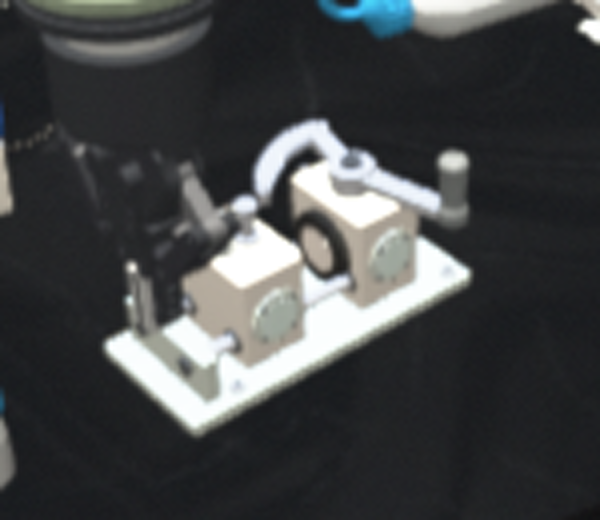

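View pics/top1.png

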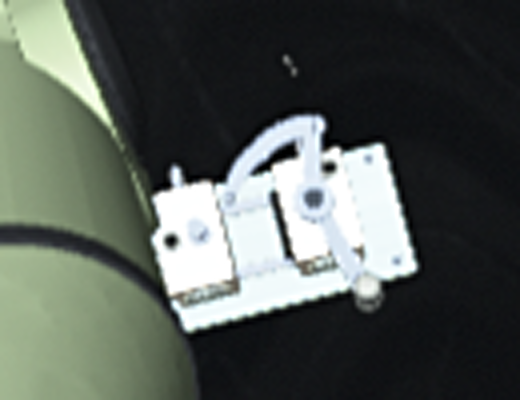

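```bash
python3 -m crank '[{"hand":1,"dx":1,"dy":0,"dz":-7,"yaw":0},{"hand":1,"dx":1,"dy":0,"dz":-13,"yaw":0},{"hand":1,"dx":1,"dy":0,"dz":-18,"yaw":0},{"hand":1,"dx":1,"dy":0,"dz":-23,"yaw":0},{"hand":1,"dx":1,"dy":0,"dz":-27,"yaw":0},{"hand":1,"dx":1,"dy":0,"dz":-30,"yaw":0}]'; python3 -m crank '[{"hand":1,"dx":0,"dy":0,"dz":-4,"yaw":0},{"hand":1,"dx":0,"dy":0,"dz":-8,"yaw":0},{"hand":1,"dx":0,"dy":0,"dz":-12,"yaw":0},{"hand":1,"dx":0,"dy":0,"dz":-15,"yaw":0}]'
python3 - <<'E'
from go import *
rel([.562,.289,.05],.231)
for n,a in(('scene',(180,170,150,130)),('top',(180,150,130,100))):
    u,v,w,h=a;im=bot.grab_frame(n)[v:v+h,u:u+w,::-1];cv2.imwrite(f'pics/{n}2.png',cv2.resize(im,None,fx=4,fy=4,interpolation=2))
E
```

```text
clock: 2.25
position: [0.5687, 0.2621, 0.052]
tool_rot: [-1.57, -0.001, 0.231]
force: [0.4, 3.5, 2.1]
grip_width: 0.0001
clock: 2.58
position: [0.5719, 0.2473, 0.0515]
tool_rot: [-1.571, -0.0, 0.231]
force: [0.3, 1.9, 2.9]
grip_width: 0.0004
t 2.58 pos [0.5719 0.2473 0.0515] rot [-1.571 -0.     0.231] F [0.3 1.9 2.9]
dx -0.1 dy 1.5 dz 42.9 yaw -0.000
```

View pics/scene2.png

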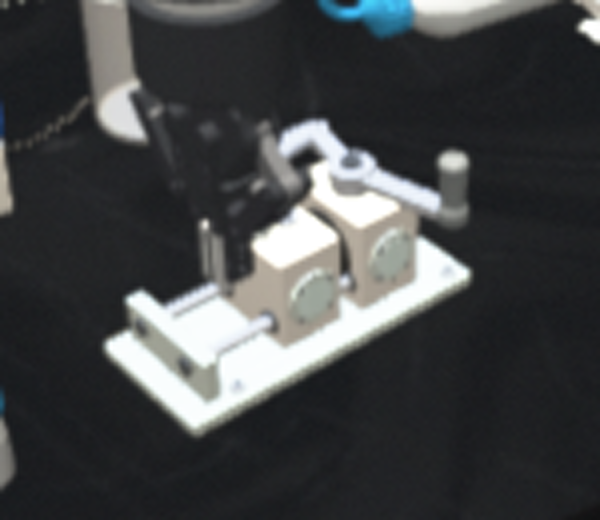

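View pics/top2.png

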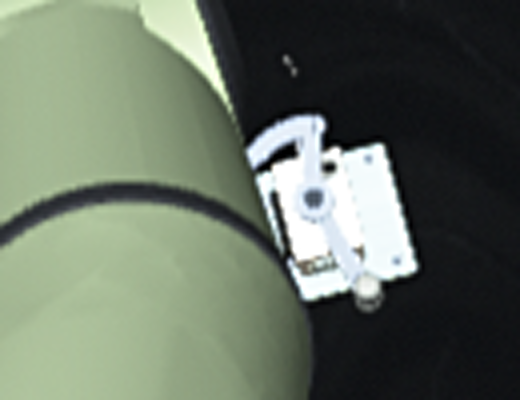

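```bash
python3 -m crank '[{"hand":1,"dx":0,"dy":0,"dz":-2,"yaw":0},{"hand":1,"dx":0,"dy":0,"dz":-4,"yaw":0},{"hand":1,"dx":0,"dy":0,"dz":-5,"yaw":0},{"hand":1,"dx":0,"dy":0,"dz":-5,"yaw":0}]'; python3 -m crank '[{"hand":1,"dx":0,"dy":0,"dz":-1,"yaw":0},{"hand":1,"dx":0,"dy":0,"dz":-1.5,"yaw":0},{"hand":1,"dx":0,"dy":0,"dz":-1.5,"yaw":0}]'
```

```text
clock: 3.02
position: [0.5728, 0.2426, 0.0514]
tool_rot: [-1.571, 0.0, 0.231]
force: [0.1, 0.6, -0.3]
grip_width: -0.0
clock: 3.27
position: [0.5731, 0.2413, 0.0514]
tool_rot: [-1.571, 0.0, 0.231]
force: [-1.6, 1.3, -1.4]
grip_width: 0.0
```

```bash
python3 -m crank '[{"hand":1,"dx":0,"dy":0,"dz":-1,"yaw":0},{"hand":1,"dx":0,"dy":0,"dz":-2,"yaw":0},{"hand":1,"dx":0,"dy":0,"dz":-2,"yaw":0}]'; python3 -m crank '[{"hand":1,"dx":0,"dy":0,"dz":-0.5,"yaw":0},{"hand":1,"dx":0,"dy":0,"dz":-1,"yaw":0},{"hand":1,"dx":0,"dy":0,"dz":-1,"yaw":0}]'
python3 - <<'E'
from go import *
for n,a in(('scene',(180,170,150,130)),):
    u,v,w,h=a;im=bot.grab_frame(n)[v:v+h,u:u+w,::-1];cv2.imwrite(f'pics/{n}3.png',cv2.resize(im,None,fx=4,fy=4,interpolation=2))
E
```

```text
clock: 3.52
position: [0.5735, 0.2397, 0.0514]
tool_rot: [-1.57, 0.0, 0.231]
force: [-1.4, 3.1, -2.3]
grip_width: -0.0002
clock: 3.77
position: [0.5736, 0.2394, 0.0514]
tool_rot: [-1.57, 0.0, 0.232]
force: [-2.5, 7.3, -2.3]
grip_width: -0.0005
```

View pics/scene3.png

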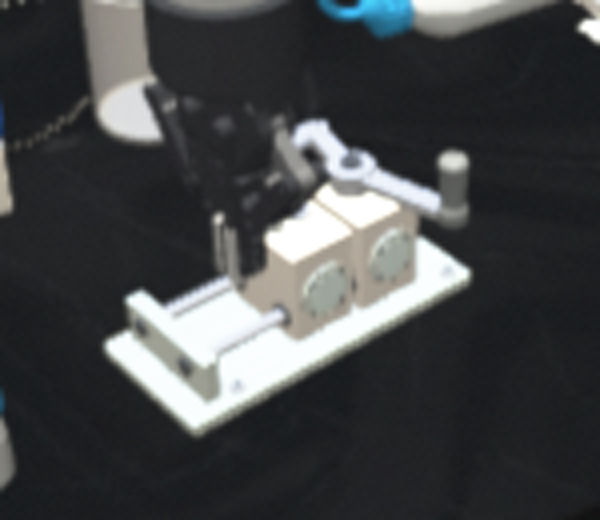

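```bash
python3 -m crank '[{"hand":1,"dx":0,"dy":0,"dz":8,"yaw":0},{"hand":1,"dx":0,"dy":0,"dz":18,"yaw":0},{"hand":1,"dx":0,"dy":-40,"dz":18,"yaw":0},{"hand":1,"dx":0,"dy":-80,"dz":18,"yaw":0},{"hand":1,"dx":0,"dy":-110,"dz":18,"yaw":0},{"hand":1,"dx":0,"dy":-110,"dz":18,"yaw":0}]'
cat > lev.py <<'E'
from go import *
yaw=.231;X=np.array([np.cos(yaw),np.sin(yaw)]);Y=np.array([-X[1],X[0]]);piv=np.array([.5917,.1672])
def tgt(th,back=19):
    return piv+.065*(-np.cos(th)*X-np.sin(th)*Y)-back/1000*(np.sin(th)*X-np.cos(th)*Y)
E
python3 - <<'E'
from lev import *
for n,a in(('scene',(180,170,150,130)),('top',(180,150,130,100))):
    u,v,w,h=a;im=bot.grab_frame(n)[v:v+h,u:u+w,::-1];cv2.imwrite(f'pics/{n}4.png',cv2.resize(im,None,fx=4,fy=4,interpolation=2))
p=tgt(.27,34);print(p);rel([*p,.16],.501);rel([*p,.092],.501)
E
```

```text
clock: 4.32
position: [0.5724, 0.2575, 0.1677]
tool_rot: [-1.569, -0.008, 0.231]
force: [-0.0, 0.7, 0.3]
grip_width: 0.0001
[0.51835803 0.1658018 ]
t 4.42 pos [0.5702 0.2569 0.1628] rot [-1.57  -0.002  0.231] F [-0.8  0.  -1.4]
dx -71.4 dy 2.6 dz -76.8 yaw -0.270
t 4.42 pos [0.5702 0.2569 0.1628] rot [-1.57  -0.002  0.231] F [-0.8  0.  -1.4]
dx -71.5 dy 70.6 dz -76.9 yaw -0.270
```

View pics/scene4.png

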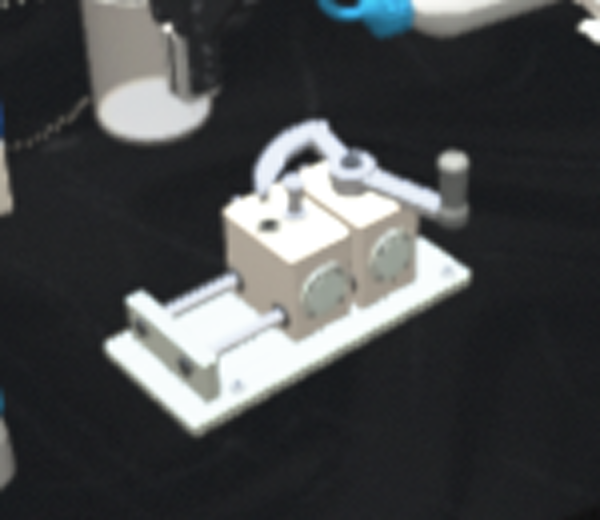

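View pics/top4.png

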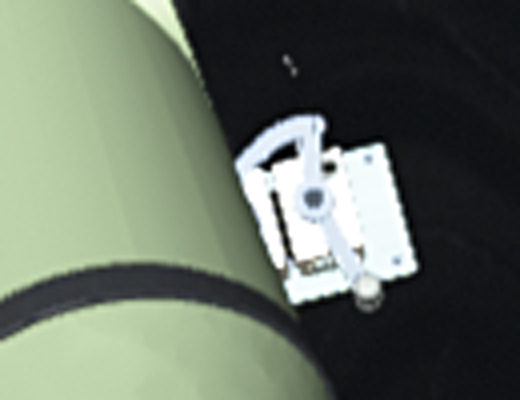

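```bash
python3 -m crank '[{"hand":1,"dx":-30,"dy":0,"dz":-25,"yaw":-0.1},{"hand":1,"dx":-60,"dy":0,"dz":-55,"yaw":-0.2},{"hand":1,"dx":-71,"dy":0,"dz":-77,"yaw":-0.27},{"hand":1,"dx":-71,"dy":0,"dz":-77,"yaw":-0.27},{"hand":1,"dx":-71,"dy":35,"dz":-77,"yaw":-0.27},{"hand":1,"dx":-71,"dy":60,"dz":-77,"yaw":-0.27},{"hand":1,"dx":-71,"dy":70,"dz":-77,"yaw":-0.27},{"hand":1,"dx":-71,"dy":70,"dz":-77,"yaw":-0.27},{"hand":1,"dx":-71,"dy":70,"dz":-77,"yaw":-0.27}]'
python3 - <<'E'
from lev import *
for n,a in(('scene',(180,170,150,130)),('top',(180,150,130,100))):
    u,v,w,h=a;im=bot.grab_frame(n)[v:v+h,u:u+w,::-1];cv2.imwrite(f'pics/{n}5.png',cv2.resize(im,None,fx=4,fy=4,interpolation=2))
for th in np.arange(.27,1.63,.1): print(round(th,2));rel([*tgt(th),.092],.231+th)
E
```

```text
clock: 5.17
position: [0.5182, 0.1648, 0.0913]
tool_rot: [-1.571, 0.001, 0.501]
force: [0.4, 0.1, 0.1]
grip_width: -0.0002
0.27
t 5.27 pos [0.519  0.1651 0.0925] rot [-1.571e+00 -1.000e-03  5.010e-01] F [-0.2  0.8 -0.5]
dx -0.2 dy 0.5 dz -14.1 yaw 0.000
0.37
t 5.27 pos [0.519  0.1651 0.0925] rot [-1.571e+00 -1.000e-03  5.010e-01] F [-0.2  0.8 -0.5]
dx -1.8 dy 0.5 dz -20.7 yaw -0.100
0.47
t 5.27 pos [0.519  0.1651 0.0925] rot [-1.571e+00 -1.000e-03  5.010e-01] F [-0.2  0.8 -0.5]
dx -2.7 dy 0.5 dz -27.4 yaw -0.200
0.57
t 5.27 pos [0.519  0.1651 0.0925] rot [-1.571e+00 -1.000e-03  5.010e-01] F [-0.2  0.8 -0.5]
dx -2.9 dy 0.5 dz -34.2 yaw -0.300
0.67
t 5.27 pos [0.519  0.1651 0.0925] rot [-1.571e+00 -1.000e-03  5.010e-01] F [-0.2  0.8 -0.5]
dx -2.5 dy 0.5 dz -40.9 yaw -0.400
0.77
t 5.27 pos [0.519  0.1651 0.0925] rot [-1.571e+00 -1.000e-03  5.010e-01] F [-0.2  0.8 -0.5]
dx -1.3 dy 0.5 dz -47.6 yaw -0.500
0.87
t 5.27 pos [0.519  0.1651 0.0925] rot [-1.571e+00 -1.000e-03  5.010e-01] F [-0.2  0.8 -0.5]
dx 0.4 dy 0.5 dz -54.1 yaw -0.600
0.97
t 5.27 pos [0.519  0.1651 0.0925] rot [-1.571e+00 
[... 165 characters left out ...]
8 -0.5]
dx 5.9 dy 0.5 dz -66.5 yaw -0.800
1.17
t 5.27 pos [0.519  0.1651 0.0925] rot [-1.571e+00 -1.000e-03  5.010e-01] F [-0.2  0.8 -0.5]
dx 9.5 dy 0.5 dz -72.2 yaw -0.900
1.27
t 5.27 pos [0.519  0.1651 0.0925] rot [-1.571e+00 -1.000e-03  5.010e-01] F [-0.2  0.8 -0.5]
dx 13.7 dy 0.5 dz -77.6 yaw -1.000
1.37
t 5.27 pos [0.519  0.1651 0.0925] rot [-1.571e+00 -1.000e-03  5.010e-01] F [-0.2  0.8 -0.5]
dx 18.4 dy 0.6 dz -82.4 yaw -1.100
1.47
t 5.27 pos [0.519  0.1651 0.0925] rot [-1.571e+00 -1.000e-03  5.010e-01] F [-0.2  0.8 -0.5]
dx 23.5 dy 0.6 dz -86.8 yaw -1.200
1.57
t 5.27 pos [0.519  0.1651 0.0925] rot [-1.571e+00 -1.000e-03  5.010e-01] F [-0.2  0.8 -0.5]
dx 29.1 dy 0.6 dz -90.7 yaw -1.300
```

View pics/scene5.png

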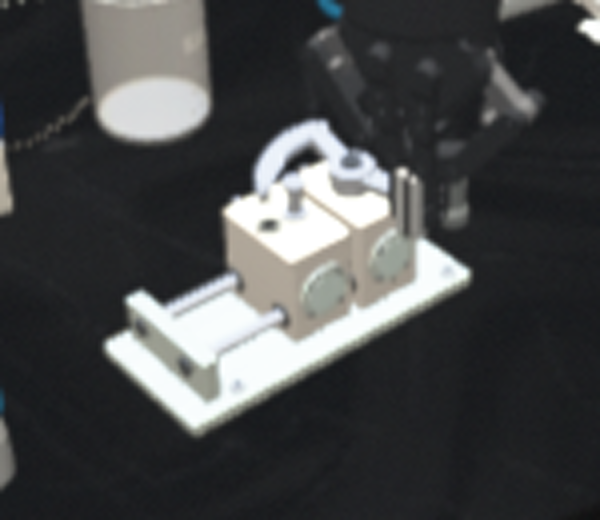

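View pics/top5.png

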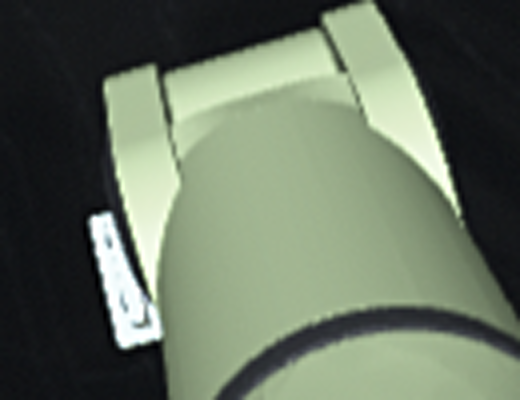

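```bash
python3 -m crank '[{"hand":1,"dx":0,"dy":0,"dz":-8,"yaw":0},{"hand":1,"dx":0,"dy":0,"dz":-14,"yaw":0},{"hand":1,"dx":-1.8,"dy":0,"dz":-20.7,"yaw":-0.1},{"hand":1,"dx":-2.7,"dy":0,"dz":-27.4,"yaw":-0.2},{"hand":1,"dx":-2.9,"dy":0,"dz":-34.2,"yaw":-0.3},{"hand":1,"dx":-2.5,"dy":0,"dz":-40.9,"yaw":-0.4},{"hand":1,"dx":-1.3,"dy":0,"dz":-47.6,"yaw":-0.5},{"hand":1,"dx":-1.3,"dy":0,"dz":-47.6,"yaw":-0.5}]'
python3 - <<'E'
from lev import *
for n,a in(('scene',(180,170,150,130)),):
    u,v,w,h=a;im=bot.grab_frame(n)[v:v+h,u:u+w,::-1];cv2.imwrite(f'pics/{n}6.png',cv2.resize(im,None,fx=4,fy=4,interpolation=2))
for th in np.arange(.87,1.66,.1): print(round(th,2));rel([*tgt(th),.092],.231+th)
E
```

```text
clock: 5.93
position: [0.5413, 0.1205, 0.0922]
tool_rot: [-1.572, -0.001, 1.004]
force: [0.5, -1.4, -0.1]
grip_width: 0.0
0.87
t 5.98 pos [0.5408 0.1212 0.092 ] rot [-1.571e+00 -1.000e-03  9.980e-01] F [-0.3 -0.3 -0.6]
dx -0.4 dy 0.0 dz -5.6 yaw -0.103
0.97
t 5.98 pos [0.5408 0.1212 0.092 ] rot [-1.571e+00 -1.000e-03  9.980e-01] F [-0.3 -0.3 -0.6]
dx -1.2 dy 0.0 dz -12.3 yaw -0.203
1.07
t 5.98 pos [0.5408 0.1212 0.092 ] rot [-1.571e+00 -1.000e-03  9.980e-01] F [-0.3 -0.3 -0.6]
dx -1.4 dy 0.0 dz -19.1 yaw -0.303
1.17
t 5.98 pos [0.5408 0.1212 0.092 ] rot [-1.571e+00 -1.000e-03  9.980e-01] F [-0.3 -0.3 -0.6]
dx -1.0 dy 0.1 dz -25.8 yaw -0.403
1.27
t 5.98 pos [0.5408 0.1212 0.092 ] rot [-1.571e+00 -1.000e-03  9.980e-01] F [-0.3 -0.3 -0.6]
dx 0.2 dy 0.1 dz -32.5 yaw -0.503
1.37
t 5.98 pos [0.5408 0.1212 0.092 ] rot [-1.571e+00 -1.000e-03  9.980e-01] F [-0.3 -0.3 -0.6]
dx 2.0 dy 0.1 dz -39.0 yaw -0.603
1.47
t 5.98 pos [0.5408 0.1212 0.092 ] rot [-1.571e+00 -1.000e-03  9.980e-01] F [-0.3 -0.3 -0.6]
dx 4.4 dy 0.1 dz -45.3 yaw -0.703
1.57
t 5.98 pos [0.5408 0.1212 0.092 ] rot [-1.571e+00 -1.000e-03  9.980e-01] F [-0.3 -0.3 -0.6]
dx 7.5 dy 0.1 dz -51.4 yaw -0.803
```

View pics/scene6.png

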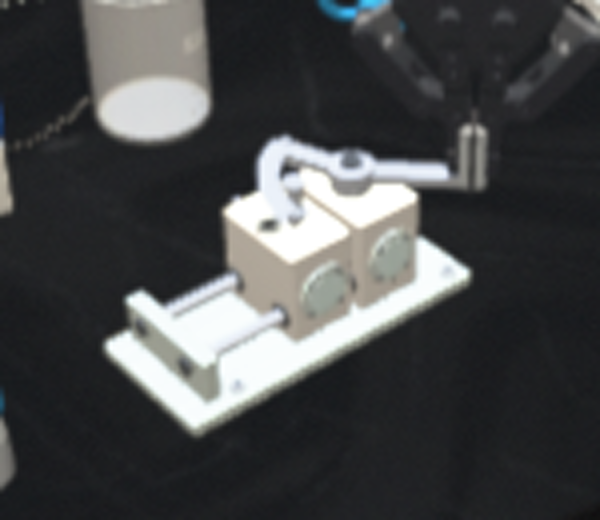

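```bash
python3 -m crank '[{"hand":1,"dx":-0.4,"dy":0,"dz":-5.6,"yaw":-0.1},{"hand":1,"dx":-0.9,"dy":0,"dz":-9,"yaw":-0.15},{"hand":1,"dx":-1.2,"dy":0,"dz":-12.3,"yaw":-0.2},{"hand":1,"dx":-1.4,"dy":0,"dz":-15.7,"yaw":-0.25},{"hand":1,"dx":-1.4,"dy":0,"dz":-19.1,"yaw":-0.3},{"hand":1,"dx":-1.2,"dy":0,"dz":-22.5,"yaw":-0.35},{"hand":1,"dx":-1,"dy":0,"dz":-25.8,"yaw":-0.4},{"hand":1,"dx":-0.4,"dy":0,"dz":-29.2,"yaw":-0.45},{"hand":1,"dx":0.2,"dy":0,"dz":-32.5,"yaw":-0.5},{"hand":1,"dx":0.2,"dy":0,"dz":-32.5,"yaw":-0.5}]'
python3 - <<'E'
from lev import *
for n,a in(('scene',(180,170,150,130)),):
    u,v,w,h=a;im=bot.grab_frame(n)[v:v+h,u:u+w,::-1];cv2.imwrite(f'pics/{n}7.png',cv2.resize(im,None,fx=4,fy=4,interpolation=2))
for th in np.arange(1.32,1.73,.1): print(round(th,2));rel([*tgt(th),.092],.231+th)
print(bot.observe()['qpos'].round(2))
E
```

```text
clock: 6.82
position: [0.567, 0.1048, 0.0916]
tool_rot: [-1.569, 0.001, 1.5]
force: [-3.1, -1.2, 0.4]
grip_width: -0.0002
1.32
t 6.87 pos [0.5671 0.1049 0.0916] rot [-1.57   0.     1.498] F [-2.8 -1.9  0.4]
dx -2.0 dy -0.4 dz -4.5 yaw -0.053
1.42
t 6.87 pos [0.5671 0.1049 0.0916] rot [-1.57   0.     1.498] F [-2.8 -1.9  0.4]
dx -3.2 dy -0.4 dz -11.1 yaw -0.153
1.52
t 6.87 pos [0.5671 0.1049 0.0916] rot [-1.57   0.     1.498] F [-2.8 -1.9  0.4]
dx -3.7 dy -0.4 dz -17.9 yaw -0.253
1.62
t 6.87 pos [0.5671 0.1049 0.0916] rot [-1.57   0.     1.498] F [-2.8 -1.9  0.4]
dx -3.6 dy -0.4 dz -24.6 yaw -0.353
1.72
t 6.87 pos [0.5671 0.1049 0.0916] rot [-1.57   0.     1.498] F [-2.8 -1.9  0.4]
dx -2.8 dy -0.4 dz -31.4 yaw -0.453
[-0.2   0.63 -0.12  1.83  0.11  0.68  1.12]
```

View pics/scene7.png

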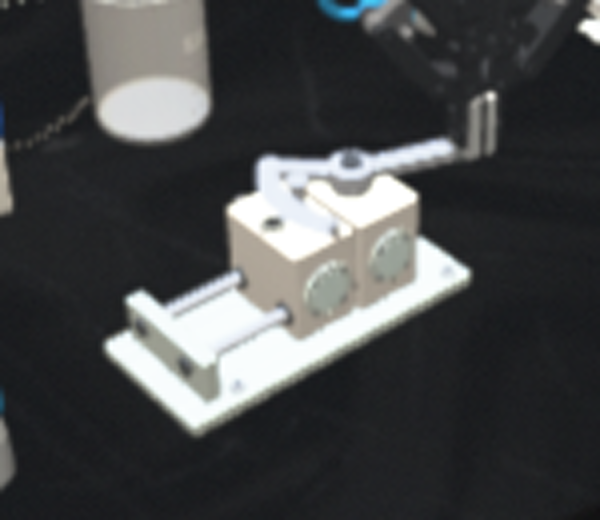

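```bash
python3 -m crank '[{"hand":1,"dx":-1,"dy":0,"dz":-4.5,"yaw":-0.05},{"hand":1,"dx":-2,"dy":0,"dz":-8,"yaw":-0.1},{"hand":1,"dx":-3,"dy":0,"dz":-11,"yaw":-0.15},{"hand":1,"dx":-3.5,"dy":0,"dz":-14.5,"yaw":-0.2},{"hand":1,"dx":-3.5,"dy":0,"dz":-18,"yaw":-0.25},{"hand":1,"dx":-3.5,"dy":0,"dz":-18,"yaw":-0.25}]';python3 -m crank '[{"hand":1,"dx":0,"dy":0,"dz":-2,"yaw":-0.03},{"hand":1,"dx":0,"dy":0,"dz":-4,"yaw":-0.06},{"hand":1,"dx":0,"dy":0,"dz":-4,"yaw":-0.06}]'
python3 - <<'E'
from lev import *
for n,a in(('scene',(180,170,150,130)),):
    u,v,w,h=a;im=bot.grab_frame(n)[v:v+h,u:u+w,::-1];cv2.imwrite(f'pics/{n}8.png',cv2.resize(im,None,fx=4,fy=4,interpolation=2))
for th in (1.55,1.62): print(round(th,2));rel([*tgt(th),.092],.231+th)
E
```

```text
clock: 7.37
position: [0.5849, 0.1007, 0.0915]
tool_rot: [-1.57, -0.0, 1.751]
force: [-2.8, 1.0, 0.4]
grip_width: -0.0002
clock: 7.62
position: [0.5889, 0.1005, 0.0915]
tool_rot: [-1.57, 0.001, 1.81]
force: [-1.8, -2.8, 1.6]
grip_width: 0.0003
1.55
t 7.67 pos [0.589  0.1006 0.0915] rot [-1.570e+00  1.000e-03  1.809e+00] F [-2.6 -3.7  0.7]
dx -0.4 dy -0.5 dz 2.5 yaw 0.028
1.62
t 7.67 pos [0.589  0.1006 0.0915] rot [-1.570e+00  1.000e-03  1.809e+00] F [-2.6 -3.7  0.7]
dx -1.7 dy -0.5 dz -2.1 yaw -0.042
```

View pics/scene8.png

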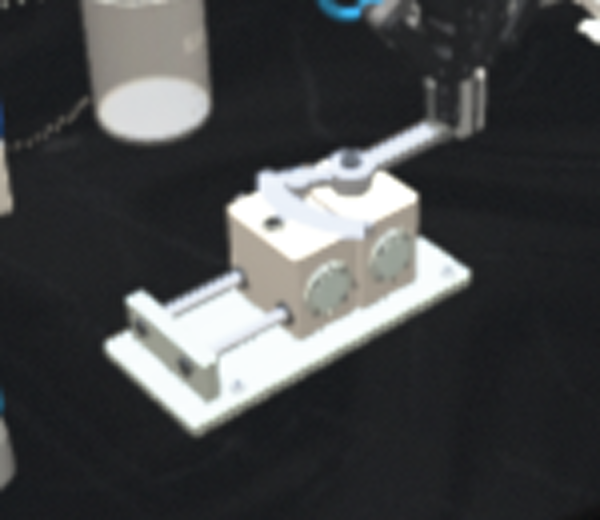

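Lever nearly along −y, at about 1.55–1.6. I'll push a few mm more, up to the stop, watching the force.

```bash
python3 -m crank '[{"hand":1,"dx":0,"dy":0,"dz":-1,"yaw":-0.02},{"hand":1,"dx":0,"dy":0,"dz":-2,"yaw":-0.04},{"hand":1,"dx":0,"dy":0,"dz":-2,"yaw":-0.04}]';python3 -m crank '[{"hand":1,"dx":0,"dy":0,"dz":-1,"yaw":0},{"hand":1,"dx":0,"dy":0,"dz":-2,"yaw":0},{"hand":1,"dx":0,"dy":0,"dz":-2,"yaw":0}]'
```

```text
clock: 7.92
position: [0.5906, 0.1006, 0.0914]
tool_rot: [-1.569, 0.001, 1.85]
force: [-3.9, -5.4, 4.0]
grip_width: 0.0
clock: 8.17
position: [0.591, 0.1006, 0.0912]
tool_rot: [-1.566, 0.001, 1.849]
force: [-15.7, -8.3, 11.8]
grip_width: -0.0002
```

```bash
python3 -m crank '[{"hand":1,"dx":0,"dy":0,"dz":6,"yaw":0},{"hand":1,"dx":0,"dy":0,"dz":18,"yaw":0},{"hand":1,"dx":0,"dy":-40,"dz":25,"yaw":0},{"hand":1,"dx":0,"dy":-80,"dz":25,"yaw":0},{"hand":1,"dx":0,"dy":-120,"dz":25,"yaw":0},{"hand":1,"dx":0,"dy":-140,"dz":25,"yaw":0},{"hand":1,"dx":180,"dy":-140,"dz":80,"yaw":0},{"hand":1,"dx":180,"dy":-140,"dz":80,"yaw":0.3},{"hand":1,"dx":300,"dy":-140,"dz":120,"yaw":0.5},{"hand":1,"dx":300,"dy":-140,"dz":120,"yaw":0.5},{"hand":1,"dx":300,"dy":-140,"dz":120,"yaw":0.5},{"hand":1,"dx":300,"dy":-140,"dz":120,"yaw":0.5}]'
python3 - <<'E'
from go import *
for n,a in(('scene',(195,190,115,95)),('top',(190,165,110,80))):
    f=bot.grab_frame(n);cv2.imwrite(f'pics/{n}9f.png',f[:,:,::-1])
    u,v,w,h=a;im=f[v:v+h,u:u+w,::-1];cv2.imwrite(f'pics/{n}9.png',cv2.resize(im,None,fx=6,fy=6,interpolation=2))
E
```

```text
clock: 9.17
position: [0.4388, 0.292, 0.2319]
tool_rot: [-1.572, -0.001, 1.342]
force: [1.3, -0.8, -0.1]
grip_width: 0.0003
```

View pics/scene9.png

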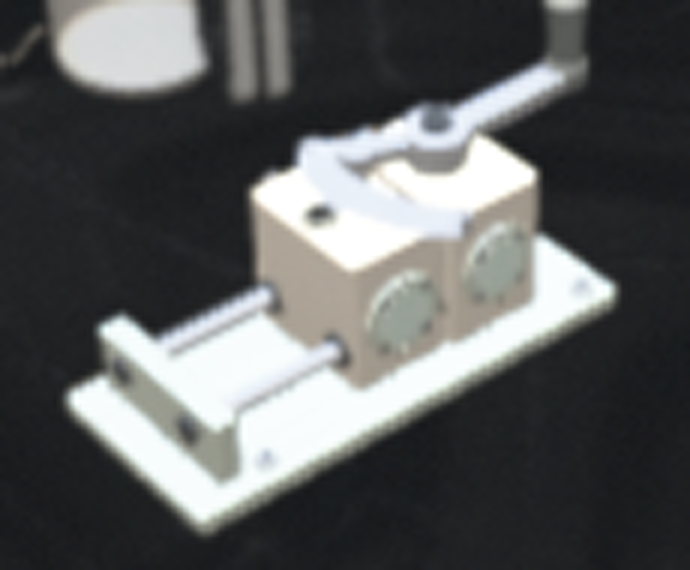

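View pics/top9f.png

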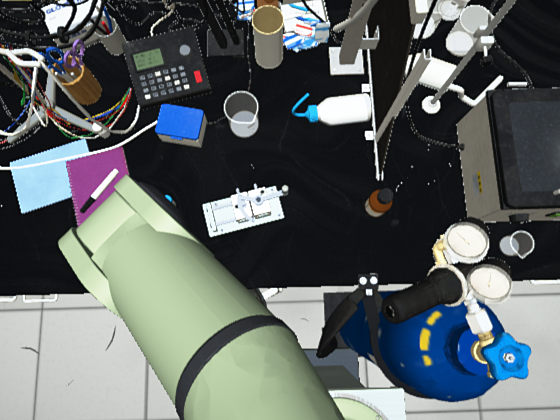

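View pics/top9.png

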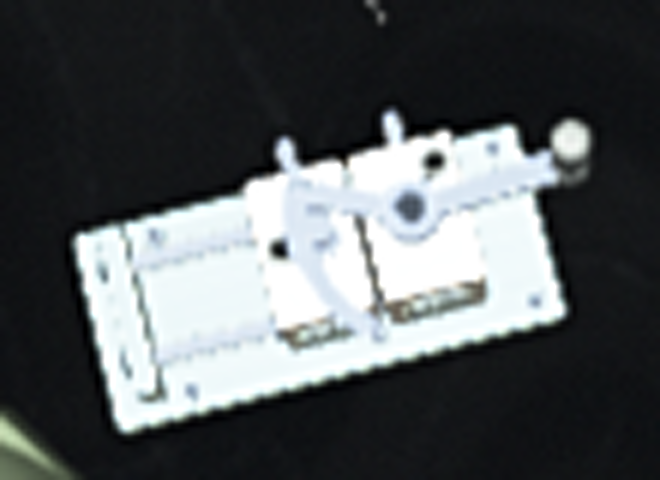

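```bash
python3 - <<'E'
from lev import *
T=lambda u,v:(190+(u+.5)/6-.5,165+(v+.5)/6-.5)
p=onz('top',*T(410,207),.086);k=onz('top',*T(572,138),.115);d=(k-p)[:2];print(p,k,np.linalg.norm(d),'angle',np.arctan2(-d@Y,-d@X))
# outer face of moving half vs fixed outer, top corners z .072
a=onz('top',*T(246,184),.072);b=onz('top',*T(450,131),.072);print('overall y length (tight .0845)',(a-b)[:2]@Y)
a=onz('top',*T(280,332),.072);b=onz('top',*T(486,286),.072);print((a-b)[:2]@Y)
s=bot.grab_frame('scene');im=cv2.cvtColor(s,cv2.COLOR_RGB2HSV)
m=cv2.inRange(im,np.array((95,120,100)),np.array((112,255,255)));n,l,st,c=cv2.connectedComponentsWithStats(m)
s0=cv2.cvtColor(cv2.imread('pics/scene0.png'),cv2.COLOR_BGR2HSV);m0=cv2.inRange(s0,np.array((95,120,100)),np.array((112,255,255)));n0,l0,st0,c0=cv2.connectedComponentsWithStats(m0)
f=lambda c,st:[x.round(1) for x,q in zip(c,st) if q[4]>30 and 150<x[0]<200 and 230<x[1]<290]
print(f(c0,st0),f(c,st)); print(bot.observe()['force'],np.abs(bot.observe()['qd']).max())
cv2.imwrite('pics/scene10.png',s[:,:,::-1])
E
```

```text
[0.59107896 0.16855059 0.086     ] [0.60920677 0.10553936 0.115     ] 0.06556701497283783 angle 1.6199232025162664
overall y length (tight .0845) 0.08312927042656001
0.08222090071363387
[array([165. , 251.7]), array([172.4, 270.2])] [array([164.7, 251.7]), array([172.5, 270.3])]
[ 0.74535194 -1.1604362  -0.06168768] 0.06688322992147755
```

View pics/scene10.png

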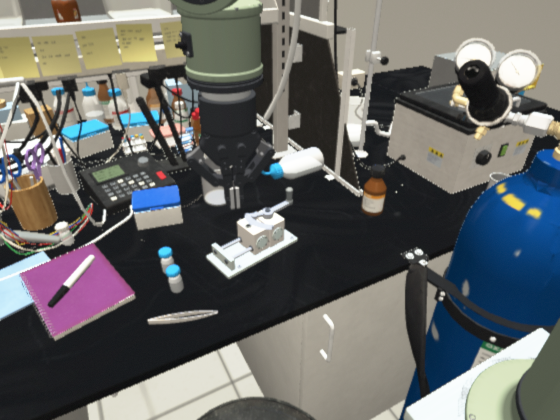

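```bash
python3 -m crank '[{"hand":1,"dx":0,"dy":0,"dz":0,"yaw":0},{"hand":1,"dx":0,"dy":0,"dz":0,"yaw":0},{"hand":1,"dx":0,"dy":0,"dz":0,"yaw":0}]'; python3 -c "
from workcell import bot
print(bot.job_done())"
```

```text
clock: 9.57
position: [0.4403, 0.2899, 0.2315]
tool_rot: [-1.571, 0.0, 1.349]
force: [0.3, 1.0, 1.0]
grip_width: -0.0
the job is handed in; nothing more can be done
None
```

The diffusion cell is closed and locked, and I handed the job in at about 9.6 s of the 58 s allowed; no verdict was reported. With the gripper shut, I pushed the free half up to the gasket. I then swung the lever knob round its arc until it came up against its end stop, at about 18 N (21 N counting the upward force), and backed the arm off clear of everything.

**Lever:** my last measurement, from the top view with the stated heights, gave 1.62 rad, the end stop, with the knob 65.6 mm from the pivot (65 mm expected).

**Halves:** the pictures show them drawn together with the hook behind the stud. The overall length over both blocks came out at 82–83 mm, against 84.5 mm expected when tight. That is about one pixel of error, so the pictures cannot confirm the 1.5 mm tolerance on their own. The lever standing at its stop supports it.

**Bottle and vials:** the vial caps are within 0.3 pixel of where they started. I only compared the brown bottle by eye, and it looks unmoved.

**Disagreement between cameras:** the two views differed by up to about 8 mm on the base-plate corners, mostly in x. Points measured with both had their rays pass within 0.2–2.3 mm of each other.

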